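Seat a proud microscope stage insert with a straightedge

ROBOT

A 7-joint arm with a two-finger parallel gripper is mounted at the origin on the work surface. World frame = base frame: x ahead of the robot, y to its left, z up, the work surface at z = 0. Lengths are in mm, angles in rad, forces in N, time in s.
With the tool pointing down it reaches from about 425 to 975 mm from the base axis. Payload 16.7 kg.
Tool frame: the origin (TCP) lies midway between the tips of the shut fingers; the grasp point (between the pads) lies bot.hold_point_z behind it (bot.hold_point_z is the distance from the TCP to the grasp point, in mm); z points along the fingers, y is the direction in which the jaws open and shut (so a half turn about z gives the same grasp; the last joint's range is limited). The gripper opens to 85 mm and grips with 20 to 120 N. Pads are 22 mm wide; open, the fingers measure 114 mm over their backs; the gripper's body (76 mm by 85 mm) begins 54 mm behind the grasp point. The pads swing forward as they close: fully open they stand 13 mm farther back than shut.
Start: joints at [1.085, 0.426, 0.074, 1.606, -0.034, 1.111, -0.067], TCP at [222.397, -637.272, 231.302] pointing down, gripper open.
Joint ranges: [-2.85, 2.85], [-0.5, 2.14], [-1.23, 1.37], [0.21, 2.46], [-1.02, 4.16], [0.16, 2.05], [-2.73, 2.73]. Speed limits (rad/s): [1.89, 1.89, 2.39, 2.39, 3.01, 3.01, 3.01].

INTERFACE

Orientations are given as a rotation vector (axis times angle).
In Python, from workcell import bot, eyes gives the robot as it stands.
- The arm moves only by the tool jog_arm, never from a script. Its argument "targets" is a list of rows, each an object with "travel": the shift along the tool's x, y, z each as a share of 500 mm, from -1 to 1, a list of three; "angular": the turn, a rotation vector about the tool's x, y, z each as a share of 180 degrees, from -1 to 1, a list of three. A call has exactly 10 rows; each row shifts and turns the commanded pose from where the row before left it, along the tool's axes as they then stand; what a row does not reach is not made up. A row lasts 1/12 s, in which the tool goes at most 41.7 mm and 7.16 degrees, less where a joint would pass 70% of its speed; a pose out of reach is approached as far as the arm can. A call with a number of a shift or a turn outside -1 to 1 is refused whole. A call with a gripper value outside its range is refused whole. "hand" is the closure, from 0 (fully open) to 1 (shut), set as the call begins (left out, the last holds). The fingers move at their own pace and stop on an object; "force" is the grip in N (left out, the last holds). Time passes only in rows, so rows that do not move let the fingers close, or fill a call up. It gives the time, the measured TCP pose, the force and the opening at its end, in the units of the state.
- bot.read_state(): the state, without advancing time (a new reading comes with each control period).
- eyes.capture(name): name is "scene" or "top"; returns a dict with "pixels" (420x560x3 uint8, red, green, blue), "range_z" (420x560 float32, mm along the optical axis (not along the pixel's ray), 0 where there is no reading), "fovy" (degrees; the focal length in pixels is half the picture's height over the tangent of half this angle, whatever the lens; pixels are square), "cx", "cy" (the principal point, pixels), "dist_coeffs" ([k1, k2, p1, p2, k3] as OpenCV has them; the pictures are not rectified), "cam_to_world" (4x4, takes a point from camera to world coordinates). Camera axes: x right, y up, looking along -z (the intrinsics and any distortion apply to the point x, -y, -z); pixel columns grow to the right and rows downward; lengths in mm; the calibration is good to about 2 mm. A picture is of the moment at which its call begins.
- bot.hand_in(): hands the job in, once; it reports no verdict.
Trained networks look in the newest picture that a camera, given by its name, has taken for a name from the list of things; names that differ only in an ending like _2 or _b are one class to them, and where a whole thing is asked for, a point or a joint stands for the part that bears it (a point fixed in the world has none). Each returns a list of dicts, best first, with "score" (0 to 1); they miss things now and then, are a little off and sometimes report something else, mostly with a low value. They report only what shows in the picture. A call takes as long as a camera call. They do not tell look-alikes from the thing itself.
- eyes.recognise(label, camera): "bbox" ([centre column, centre row, width, height] in pixels, round what is visible of it).
The state is a dict: "time": time; "joint_positions": joint angles; "qd": joint speeds; "effort": joint torques, N m; "ee_pos": TCP position; "ee_rot": TCP orientation; "contact_force": force on the tool from outside, world axes, zero at the start; "wrist_torque": the same for the moment, N m; "opening": finger opening in mm.
Only numpy, scipy, OpenCV 4.12 (cv2) and the standard library are available. Lean on these libraries where they do the work, as an engineer would, in place of code of your own. Each camera call takes 0.05 s, during which the arm holds its last target. There are 200 camera calls.

TASK

Lay the straightedge lengthwise along the middle of the stage plate, across its round insert, let go of it, and press lightly down on its left end, then on its right end (left and right as the robot sees them), to feel it rock on the proud insert. Then press down on the middle of the straightedge until the insert is flush with the plate, and press the left end and then the right end again, each for a second with about 8 N, to prove that it no longer rocks. Never press with more than 30 N, never touch the insert with the fingers, leave the other things alone, and leave the straightedge lying across the flush insert.

Things in the scene. Friction and masses are not known exactly. Their poses are not given: they have to be found in the camera images.
- bar_mid (a point): centre (half-way up) of the straightedge, a loose plain aluminium bar 24 mm (its x) x 180 mm long (its y) x 14 mm high (its z), about 0.2 kg, lying flat on the bench; the two ends and the two long sides are alike; a small dark dot and fine scale marks on top do not matter
- base: fixed white base block of a microscope stage, 120 mm (its x) x 190 mm (its y) x 20 mm high; origin at the centre of its underside, on the bench, z up, y to the robot's left. Above it stands a dark steel stage plate, 150 x 220 mm (long side along y), centred over it. The plate's flat top face stands firmly 36 to 44 mm above the bench: its height differs each time and is not measured
- stage_mid (a point): point at bench level straight below the middle of the plate, where a round aluminium insert, 60 mm across, with a flat top, fills an opening. The insert starts 2.5 to 9 mm proud of the plate's top face (not measured) and slides straight down under a push of about 9 N; it does not spring back and can go 4 mm too deep. Flush: level with the plate's top face within about 1 mm
- stage_left (a point): point at bench level 78 mm from stage_mid towards the robot's left (+y of base), straight below where to press the left end of the straightedge (within 20 mm). While the insert is proud, the straightedge tips under about 2 N until its pressed end meets the plate
- stage_right (a point): same, 78 mm towards the robot's right (-y of base). Pressed in its middle, the straightedge lands on the plate on both sides just as the insert comes flush, and the force then rises steeply above the 9 N
- dish: bystander, loose: shallow clear round dish, 90 mm across, 15 mm high; origin at the centre of its underside
- dish_stack: bystander, loose: stack of three small clear dishes, 58 mm across, 44 mm high; origin at the centre of its underside
- objective: bystander, loose: microscope objective standing on end, 30 mm across, 44 mm high; origin at the centre of its underside
- slide_box: bystander, loose: grey slide box, 35 x 90 x 30 mm high, close to the stage's far long side; origin at the centre of its underside
- oil_bottle: bystander, loose: small brown bottle, 28 mm across, 55 mm high; origin at the centre of its underside
- jar: bystander, loose: glass jar with white lid, 60 mm across, 75 mm high; origin at the centre of its underside
Things that resemble listed ones, but are neither listed nor needed, are in the scene too. Of the things shaped like the part that bears bar_mid, the aluminium one is meant.

How it is judged (in metres and radians):
On the way, in this order (a step that is already met when the one before it is completed fails the run):
1. the straightedge lies along the middle of the plate across the proud insert, let go (x of bar_mid in the frame of base between -0.018 and 0.018 m and y of bar_mid in the frame of base between -0.02 and 0.02 m and angle between the y axis of bar and the y axis of base, either way round below 0.15 rad and z of bar_mid in the frame of base between 0.04 and 0.064 m and contact force between the fingers and bar below 0.05 N and linear speed of bar below 0.02 m/s), for 0.2 s.
2. the left end is pressed down and the straightedge rocks (x of bar_mid in the frame of base between -0.018 and 0.018 m and y of bar_mid in the frame of base between -0.02 and 0.02 m and angle between the y axis of bar and the y axis of base, either way round below 0.15 rad and z of bar_mid in the frame of base between 0.04 and 0.064 m and contact force between the fingers and bar above 1.5 N and horizontal distance between the grasp point and stage_left below 0.03 m and angle between bar's own z axis and vertical above 0.025 rad), for 0.1 s.
3. the right end is pressed down and the straightedge rocks (x of bar_mid in the frame of base between -0.018 and 0.018 m and y of bar_mid in the frame of base between -0.02 and 0.02 m and angle between the y axis of bar and the y axis of base, either way round below 0.15 rad and z of bar_mid in the frame of base between 0.04 and 0.064 m and contact force between the fingers and bar above 1.5 N and horizontal distance between the grasp point and stage_right below 0.03 m and angle between bar's own z axis and vertical above 0.025 rad), for 0.1 s.
4. the insert is flush, pressed home through the straightedge (x of bar_mid in the frame of base between -0.018 and 0.018 m and y of bar_mid in the frame of base between -0.02 and 0.02 m and angle between the y axis of bar and the y axis of base, either way round below 0.15 rad and z of bar_mid in the frame of base between 0.04 and 0.064 m and z of insert_top in the frame of plate between 0.0125 and 0.0152 m and angle between bar's own z axis and vertical below 0.02 rad), for 0.1 s.
5. the left end is pressed again with 5 to 11 N for 0.3 s and does not rock (all of step 4 and contact force between the fingers and bar between 5 and 11 N and horizontal distance between the grasp point and stage_left below 0.03 m), for 0.3 s.
6. the right end is pressed again with 5 to 11 N for 0.3 s and does not rock (all of step 4 and contact force between the fingers and bar between 5 and 11 N and horizontal distance between the grasp point and stage_right below 0.03 m), for 0.3 s.
At the end, for the whole second after the job is handed in: The straightedge rests still and flat (under 0.02 rad) along the middle of the plate: its centre within 18 mm across and 20 mm along of the plate's middle and its length within 0.15 rad of the plate's long side; the insert's top is no more than 1.2 mm above and 1.5 mm below the plate's top face (all of step 4 and linear speed of bar below 0.01 m/s); the robot touches nothing.
It fails at once if the fingers load the straightedge with more than 30 N (plus 5 N for its weight and the touch) against what it rests on (contact force between bar and plate above 35 N or contact force between bar and insert above 35 N).
It fails at once if the fingers touch the insert (contact force between the fingers and insert above 0.5 N).
It fails at once if a bystander is moved by more than 15 mm (distance of any of dish, dish_stack, objective, slide_box, oil_bottle, jar from where it was at the start of the episode above 0.015 m).
It also fails if it takes over 72 s, if anything falls off the work surface, if the arm or the gripper's body presses on something with over 40 N, if the wrist force passes 120 N, or if a joint passes its speed limit or range.

## Working session

There is one attempt and no reset: what is moved stays moved. The work goes in short steps, Python scripts to look and compute and a tool call to move; the robot and the scene stay as the last step left them, time stands still between calls to the robot, and variables do not carry over. Pictures are saved under pics/ and viewed, about 8 in all and at most 12, crops included, and the job is handed in when it is done.

Besides the shell and the picture viewer there is one more tool, called after "Call:" as name(argument=value, ...) on one line, values as JSON. jog_arm: Moves the arm, as the interface text tells. Its arguments: {"type":"object","properties":{"targets":{"type":"array"},"hand":{"type":"number"},"force":{"type":"number"}},"required":["targets"]}

```bash
mkdir -p pics; ls
cat > h.py <<'E'
from workcell import bot, eyes
import numpy as np, cv2
def cap(n):
    d=eyes.capture(n); return d
def world(d,uv,z=None):
    """pixels -> world; uses depth, or the plane z if given"""
    uv=np.atleast_2d(np.array(uv,float)); f=210/np.tan(np.radians(d['fovy'])/2)
    K=np.array([[f,0,d['cx']],[0,f,d['cy']],[0,0,1]])
    n=cv2.undistortPoints(uv[:,None],K,np.array(d['dist_coeffs'],float))[:,0]
    r=np.c_[n[:,0],-n[:,1],-np.ones(len(n))]
    T=np.array(d['cam_to_world']); 
    if z is None:
        dep=np.array([d['range_z'][int(round(v)),int(round(u))] for u,v in uv])
    else:
        w=r@T[:3,:3].T; dep=(z-T[2,3])/w[:,2]
    return (r*dep[:,None])@T[:3,:3].T+T[:3,3]
E
python3 - <<'E'
from h import *
s=bot.read_state(); print(s['time'],s['ee_pos'],s['ee_rot'],s['opening'],bot.hold_point_z)
for c in ['top','scene']:
    d=cap(c); cv2.imwrite(f'pics/{c}0.png',d['pixels'][:,:,::-1])
    print(c,d['cam_to_world'].tolist() if hasattr(d['cam_to_world'],'tolist') else d['cam_to_world'])
    for l in ['bar_mid','base','dish','dish_stack','objective','slide_box','oil_bottle','jar']:
        for q in eyes.recognise(l,c)[:3]:
            if q['score']>.3: print(l,round(q['score'],2),np.round(q['bbox']),np.round(world(d,q['bbox'][:2])))
E
```

```text
pics
0.0 [ 222.25890853 -636.91820155  230.63480039] [-3.09621662e+00 -5.24660417e-01  4.20883897e-04] 85.4327314920245 18.700000000000003
top [[0.0018835083247939295, 0.9929384576407854, -0.11861564708894384, 405.52498061879885], [-0.9997270720968099, -0.00089237930604864, -0.023344913277068106, -23.223596669982054], [-0.02328591233192563, 0.11862724390759727, 0.992665776225693, 1093.2965675512137], [0.0, 0.0, 0.0, 1.0]]
bar_mid 0.86 [347. 221.  77.  26.] [[ 497. -180.   16.]]
bar_mid 0.69 [398. 158.  56.  57.] [[ 648. -308.   14.]]
bar_mid 0.63 [368. 298.  33.  76.] [[ 316. -228.   10.]]
base 0.97 [190. 210. 105.  86.] [[519. 187.  45.]]
dish 0.81 [319. 115.  34.  34.] [[ 756. -117.   17.]]
dish 0.75 [223. 162.  41.  20.] [[638. 114.  27.]]
dish_stack 0.57 [280. 266.  24.  25.] [[391. -21.  42.]]
objective 0.66 [272. 218.  12.  12.] [[501.  -3.  44.]]
slide_box 0.72 [225. 162.  42.  25.] [[636. 110.  28.]]
oil_bottle 0.34 [191. 208. 107.  88.] [[525. 187.  43.]]
jar 0.89 [226.  97.  30.  34.] [[782. 105.  75.]]
jar 0.36 [191. 207. 108.  88.] [[526. 187.  45.]]
scene [[-0.14728535826558292, -0.6399170477819781, 0.7541970532948112, 1166.4800694113653], [0.9889511437588007, -0.10823693447914358, 0.10129363885613783, 53.163973123666615], [0.016812450705919992, 0.7607831083643715, 0.6487884119870715, 566.0935421882969], [0.0, 0.0, 0.0, 1.0]]
bar_mid 0.94 [217. 152.  14.  44.] [[ 344. -222.   15.]]
bar_mid 0.82 [218. 196.  90.  20.] [[ 506. -176.   14.]]
bar_mid 0.82 [129. 240.  98.  47.] [[ 658. -303.   13.]]
base 0.67 [397. 222. 135.  87.] [[559. 183.  43.]]
dish 0.89 [217. 300.  56.  51.] [[ 765. -107.   15.]]
dish_stack 0.72 [302. 168.  25.  31.] [[417. -12.  44.]]
objective 0.74 [303. 204.  15.  24.] [[521.   4.  32.]]
slide_box 0.96 [363. 262.  53.  36.] [[661. 122.  32.]]
oil_bottle 0.73 [295. 240.  16.  28.] [[629.   2.  34.]]
jar 0.84 [355. 330.  49.  63.] [[823. 108.  69.]]
```

View pics/top0.png

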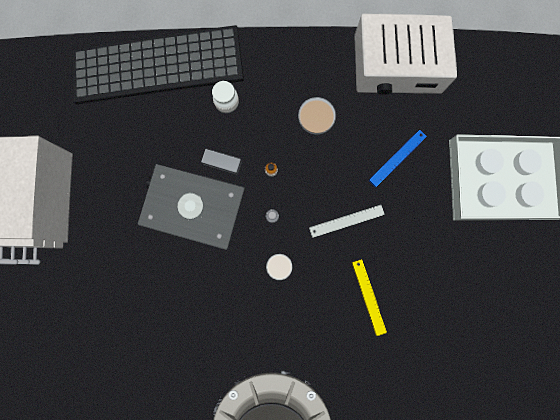

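View pics/scene0.png

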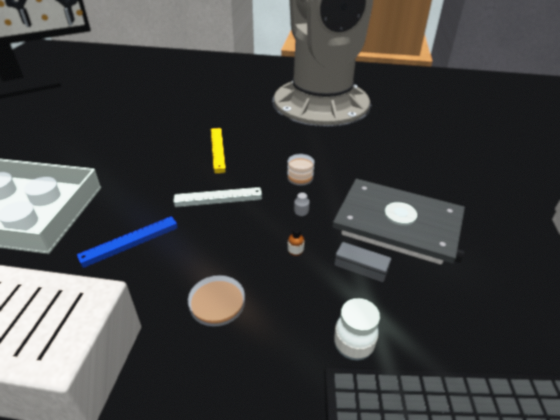

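The top view shows the aluminium bar at (347,221) with blue and yellow look-alikes. The plate is centred near (190,206), its insert is visible, and the slide box is at (221,160). The scene view agrees. Next I'll measure the bar and plate.

```bash
cat > m.py <<'E'
from h import *
from scipy.spatial.transform import Rotation as R
def rect(d,mask,z):
    cs,_=cv2.findContours(mask.astype(np.uint8),cv2.RETR_EXTERNAL,cv2.CHAIN_APPROX_NONE)
    c=max(cs,key=cv2.contourArea)[:,0].astype(float)
    w=world(d,c,z)[:,:2].astype(np.float32); (cx,cy),(a,b),t=cv2.minAreaRect(w)
    p=cv2.boxPoints(((cx,cy),(a,b),t)); e=max(p[1]-p[0],p[2]-p[1],key=np.linalg.norm)
    if e[1]<0:e=-e
    return np.round([cx,cy,max(a,b),min(a,b),np.degrees(np.arctan2(-e[0],e[1]))],1)  # yaw of long axis from +y
def sub(im,x0,x1,y0,y1):
    m=np.zeros(im.shape[:2],bool); m[y0:y1,x0:x1]=1; return m
E
python3 - <<'E'
from m import *
d=cap('top'); p=d['pixels']; im=p.astype(int); g=im.mean(2)
print('bar',rect(d,sub(im,300,395,198,245)&(g>100),14))
# plate
vs,us=np.mgrid[155:260,130:255]; P=world(d,np.c_[us.ravel(),vs.ravel()])
r=np.hypot(P[:,0]-520,P[:,1]-187)
z=P[:,2]; print('z plate hist',np.histogram(z,bins=np.arange(20,60,2)))
M=P[(z>33)&(z<50)]; h=np.percentile
w=(P[:,2]>32).reshape(vs.shape); m=np.zeros(im.shape[:2],bool); m[155:260,130:255]=w
m=cv2.morphologyEx(m.astype(np.uint8),cv2.MORPH_OPEN,np.ones((3,3)))
print('plate',rect(d,m,41))
m2=sub(im,170,210,190,225)&(g>150); print('insert',rect(d,m2,46)); 
ins=d['range_z']; uu=np.argwhere(m2); print('ins z',np.median(world(d,uu[:,::-1])[:,2]))
mm=m.astype(bool)&~cv2.dilate(m2.astype(np.uint8),np.ones((9,9))).astype(bool)
q=world(d,np.argwhere(mm)[:,::-1]); print('plate z',np.median(q[:,2]),q[:,2].std())
b=np.argwhere(sub(im,300,395,198,245)&(g>100)); print('bar z',np.median(world(d,b[:,::-1])[:,2]))
s=bot.read_state(); print(R.from_rotvec(s['ee_rot']).as_matrix().round(4))
E
```

```text
bar [ 497.5 -179.1  181.    26.    17.4]
z plate hist (array([  22,   20,   46,  134,  166,  120,   53,  255, 1186, 2049, 1512,
        534,  224,   77,    8,    0,    0,    0,    0]), array([20, 22, 24, 26, 28, 30, 32, 34, 36, 38, 40, 42, 44, 46, 48, 50, 52,
       54, 56, 58]))
plate [529.8 188.  221.3 150.8 -15.4]
insert [529.9 189.   59.2  57.5  64.5]
ins z 44.15314195449673
plate z 39.21105004006586 70.41421334405318
bar z 13.160863411009814
[[ 0.9442  0.3295  0.    ]
 [ 0.3295 -0.9442  0.    ]
 [ 0.     -0.     -1.    ]]
```

Call:
jog_arm(targets=[{"travel": [0.0587, -0.0488, 0.0157], "angular": [0, 0, 0]}, {"travel": [0.0587, -0.0488, 0.0157], "angular": [0, 0, 0]}, {"travel": [0.0587, -0.0488, 0.0157], "angular": [0, 0, 0]}, {"travel": [0.0587, -0.0488, 0.0157], "angular": [0, 0, 0]}, {"travel": [0.0587, -0.0488, 0.0157], "angular": [0, 0, 0]}, {"travel": [0.0587, -0.0488, 0.0157], "angular": [0, 0, 0]}, {"travel": [0.0587, -0.0488, 0.0157], "angular": [0, 0, 0]}, {"travel": [0.0587, -0.0488, 0.0157], "angular": [0, 0, 0]}, {"travel": [0.0587, -0.0488, 0.0157], "angular": [0, 0, 0]}, {"travel": [0.0587, -0.0488, 0.0157], "angular": [0, 0, 0]}], hand=0)

```text
time: 1.78
ee_pos: [419.8, -308.6, 152.8]
ee_rot: [3.097, 0.525, 0.001]
contact_force: [1.7, -1.1, 0.6]
opening: 85.5
```

Call:
jog_arm(targets=[{"travel": [0.0587, -0.0488, 0.0157], "angular": [0, 0, 0]}, {"travel": [0.0587, -0.0488, 0.0157], "angular": [0, 0, 0]}, {"travel": [0.0587, -0.0488, 0.0157], "angular": [0, 0, 0]}, {"travel": [0.0587, -0.0488, 0.0157], "angular": [0, 0, 0]}, {"travel": [0, 0, 0], "angular": [0, 0, -0.038]}, {"travel": [0, 0, 0], "angular": [0, 0, -0.038]}, {"travel": [0, 0, 0], "angular": [0, 0, -0.038]}, {"travel": [0, 0, 0], "angular": [0, 0, -0.038]}, {"travel": [0, 0, 0], "angular": [0, 0, -0.038]}, {"travel": [0, 0, 0], "angular": [0, 0, -0.038]}])

```text
time: 2.62
ee_pos: [498.0, -179.4, 121.5]
ee_rot: [2.712, 1.585, 0.0]
contact_force: [0.3, -0.9, 0.9]
opening: 85.2
```

Call:
jog_arm(targets=[{"travel": [0, 0, 0], "angular": [0, 0, -0.038]}, {"travel": [0, 0, 0], "angular": [0, 0, -0.038]}, {"travel": [0, 0, 0], "angular": [0, 0, -0.038]}, {"travel": [0, 0, 0], "angular": [0, 0, -0.038]}, {"travel": [0, 0, 0], "angular": [0, 0, -0.038]}, {"travel": [0, 0, 0], "angular": [0, 0, -0.038]}, {"travel": [0, 0, 0], "angular": [0, 0, -0.034]}, {"travel": [0, 0, 0], "angular": [0, 0, 0]}, {"travel": [0, 0, 0], "angular": [0, 0, 0]}, {"travel": [0, 0, 0], "angular": [0, 0, 0]}])

```text
time: 3.45
ee_pos: [497.8, -179.5, 121.5]
ee_rot: [1.864, 2.529, 0.0]
contact_force: [-0.2, -0.2, 0.1]
opening: 85.5
```

```bash
cat >> m.py <<'E'
def togo(x,y,z,yaw):
    """travel shares (tool axes) to go to x,y,z, and the turn share about tool z so the tool x axis lies along +-long axis at yaw"""
    s=bot.read_state(); A=R.from_rotvec(s['ee_rot']).as_matrix()
    dw=np.array([x,y,z])-s['ee_pos']; tx=np.degrees(np.arctan2(A[1,0],A[0,0]))
    dt=(yaw+90-tx+90)%180-90
    print('t',round(s['time'],2),'pos',np.round(s['ee_pos'],1),'tilt',np.round(A[:,2],4),'toolx',round(tx,1),'F',np.round(s['contact_force'],2),'open',round(s['opening'],1))
    print('travel',(A.T@dw/500).round(4),'turn share z',round(-dt/180,4))
E
python3 -c "
from m import *; togo(497.5,-179.1,5,17.4)"
```

```text
t 3.45 pos [ 497.8 -179.5  121.5] tilt [ 1.e-04  0.e+00 -1.e+00] toolx 107.2 F [-0.15 -0.19  0.15] open 85.5
travel [ 0.0009 -0.0004  0.2329] turn share z -0.0011
```

Call:
jog_arm(targets=[{"travel": [0, 0, 0.035], "angular": [0, 0, 0]}, {"travel": [0, 0, 0.035], "angular": [0, 0, 0]}, {"travel": [0, 0, 0.035], "angular": [0, 0, 0]}, {"travel": [0, 0, 0.035], "angular": [0, 0, 0]}, {"travel": [0, 0, 0.03], "angular": [0, 0, 0]}, {"travel": [0, 0, 0.025], "angular": [0, 0, 0]}, {"travel": [0, 0, 0.02], "angular": [0, 0, 0]}, {"travel": [0, 0, 0.018], "angular": [0, 0, 0]}, {"travel": [0, 0, 0], "angular": [0, 0, 0]}, {"travel": [0, 0, 0], "angular": [0, 0, 0]}])

```text
time: 4.28
ee_pos: [497.8, -179.2, 4.9]
ee_rot: [-1.859, -2.532, 0.0]
contact_force: [0.4, -0.8, -0.1]
opening: 85.6
```

Call:
jog_arm(targets=[{"travel": [0, 0, 0], "angular": [0, 0, 0]}, {"travel": [0, 0, 0], "angular": [0, 0, 0]}, {"travel": [0, 0, 0], "angular": [0, 0, 0]}, {"travel": [0, 0, 0], "angular": [0, 0, 0]}, {"travel": [0, 0, 0], "angular": [0, 0, 0]}, {"travel": [0, 0, 0], "angular": [0, 0, 0]}, {"travel": [0, 0, 0], "angular": [0, 0, 0]}, {"travel": [0, 0, 0], "angular": [0, 0, 0]}, {"travel": [0, 0, 0], "angular": [0, 0, 0]}, {"travel": [0, 0, 0], "angular": [0, 0, 0]}], hand=1, force=40)

```text
time: 5.12
ee_pos: [498.0, -179.5, 5.4]
ee_rot: [1.859, 2.532, 0.0]
contact_force: [-0.9, -0.1, 8.7]
opening: 22.9
```

Call:
jog_arm(targets=[{"travel": [0, 0, -0.02], "angular": [0, 0, 0]}, {"travel": [0, 0, -0.03], "angular": [0, 0, 0]}, {"travel": [0, 0, -0.035], "angular": [0, 0, 0]}, {"travel": [0, 0, -0.035], "angular": [0, 0, 0]}, {"travel": [0, 0, -0.035], "angular": [0, 0, 0]}, {"travel": [0, 0, -0.035], "angular": [0, 0, 0]}, {"travel": [0, 0, -0.035], "angular": [0, 0, 0]}, {"travel": [0, 0, -0.015], "angular": [0, 0, 0]}, {"travel": [0, 0, 0], "angular": [0, 0, 0]}, {"travel": [0, 0, 0], "angular": [0, 0, 0]}])

```text
time: 5.95
ee_pos: [497.7, -179.5, 124.9]
ee_rot: [1.859, 2.532, -0.0]
contact_force: [-0.1, 0.4, -2.7]
opening: 23.0
```

```bash
python3 -c "
from m import *; togo(529.8,188.4,125,-15.4)
d=cap('scene'); cv2.imwrite('pics/s1.png',cv2.resize(d['pixels'][100:310,130:410,::-1],None,fx=2.5,fy=2.5))"
```

```text
t 5.95 pos [ 497.7 -179.5  124.9] tilt [ 3.e-04 -3.e-04 -1.e+00] toolx 107.4 F [-0.09  0.4  -2.68] open 23.0
travel [ 6.828e-01  2.817e-01 -4.000e-04] turn share z 0.1824
```

View pics/s1.png

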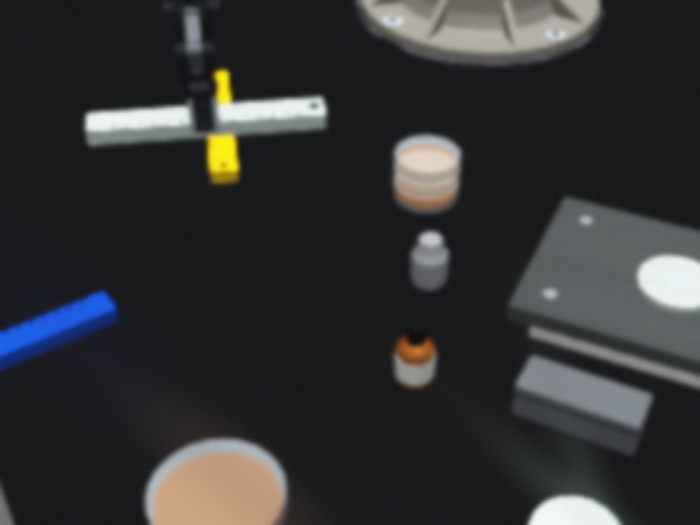

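Bar held level. I'm checking how far the fingertips reach below the bar using depth.

Run:
```python
from m import *
d=cap('scene')
for u in (190,203,207,211,216,230):
    v=np.arange(134,160); P=world(d,np.c_[np.full(len(v),u),v])
    print(u,[(int(a),)+tuple(np.round(p).astype(int)) for a,p in zip(v,P) if p[2]>60])
print(d['range_z'][135:158,205:218].round().astype(int))
cv2.imwrite('pics/s2.png',cv2.resize(d['pixels'][120:165,180:240,::-1],None,fx=12,fy=12,interpolation=cv2.INTER_CUBIC))
```

```text
190 [(144, np.int64(500), np.int64(-222), np.int64(132)), (145, np.int64(503), np.int64(-221), np.int64(132)), (146, np.int64(507), np.int64(-220), np.int64(132)), (147, np.int64(512), np.int64(-218), np.int64(133)), (148, np.int64(514), np.int64(-217), np.int64(132)), (149, np.int64(519), np.int64(-216), np.int64(133)), (150, np.int64(521), np.int64(-215), np.int64(133)), (151, np.int64(523), np.int64(-215), np.int64(131)), (152, np.int64(522), np.int64(-215), np.int64(128)), (153, np.int64(521), np.int64(-216), np.int64(125)), (154, np.int64(522), np.int64(-216), np.int64(124)), (155, np.int64(524), np.int64(-215), np.int64(123)), (156, np.int64(522), np.int64(-217), np.int64(120))]
203 [(134, np.int64(549), np.int64(-176), np.int64(187)), (135, np.int64(546), np.int64(-177), np.int64(183)), (136, np.int64(546), np.int64(-177), np.int64(181)), (137, np.int64(544), np.int64(-178), np.int64(178)), (138, np.int64(544), np.int64(-178), np.int64(176)), (143, np.int64(492), np.int64(-199), np.int64(132)), (144, np.int64(496), np.int64(-198), np.int64(132)), (145, np.int64(501), np.int64(
[... 5465 characters left out ...]
784  785  790  794]
 [ 799  791  790  783  781  782  791  792  784  785  784  794  794]
 [ 799  792  794  784  783  788  788  788  789  787  787  796  797]
 [ 800  793  793  786  786  787  790  789    0  790  787  796  798]
 [ 802  796  796  786  786  787  791  787  791  790  789  799  799]
 [ 803  803  799  799  789  793  790  790  793  792  793  797  800]
 [ 804  802  796  800  799  799  798  800  798  800  803  800  800]
 [ 804  806  805  799  800  799  801  807  807  808  807  807  811]
 [1020 1018 1020 1022 1023 1023 1026 1022  998 1000  998  999  998]
 [1016 1018 1024 1020 1020 1018 1019 1022  998  990  999  994  992]
 [1016 1019 1013 1019 1017 1015 1016 1016 1018  991  992  992  991]]
```

View pics/s2.png

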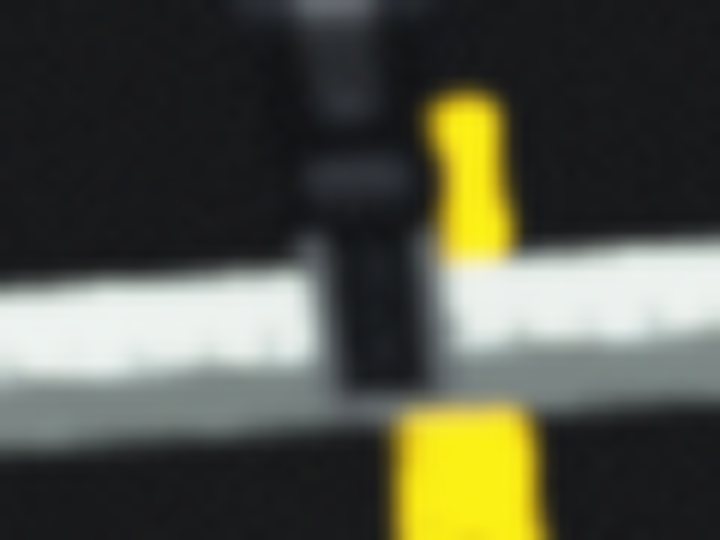

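The fingertips end about 4 mm above the bar's underside and a bright rim shows below them at row ~153, so the centre grasp is safe. Carrying the bar over now.

Call:
jog_arm(targets=[{"travel": [0.03, 0.0124, 0], "angular": [0, 0, 0]}, {"travel": [0.06, 0.0248, 0], "angular": [0, 0, 0]}, {"travel": [0.0752, 0.031, 0], "angular": [0, 0, 0]}, {"travel": [0.0752, 0.031, 0], "angular": [0, 0, 0]}, {"travel": [0.0752, 0.031, 0], "angular": [0, 0, 0]}, {"travel": [0.0752, 0.031, 0], "angular": [0, 0, 0]}, {"travel": [0.0752, 0.031, 0], "angular": [0, 0, 0]}, {"travel": [0.0752, 0.031, 0], "angular": [0, 0, 0]}, {"travel": [0.0752, 0.031, 0], "angular": [0, 0, 0]}, {"travel": [0.0664, 0.0273, 0], "angular": [0, 0, 0]}])

```text
time: 6.88
ee_pos: [528.9, 191.2, 123.9]
ee_rot: [-1.857, -2.532, 0.001]
contact_force: [0.2, -0.3, -2.8]
opening: 22.7
```

Call:
jog_arm(targets=[{"travel": [0, 0, 0], "angular": [0, 0, 0.0304]}, {"travel": [0, 0, 0], "angular": [0, 0, 0.0304]}, {"travel": [0, 0, 0], "angular": [0, 0, 0.0304]}, {"travel": [0, 0, 0], "angular": [0, 0, 0.0304]}, {"travel": [0, 0, 0], "angular": [0, 0, 0.0304]}, {"travel": [0, 0, 0], "angular": [0, 0, 0.0304]}, {"travel": [0, 0, 0.02], "angular": [0, 0, 0]}, {"travel": [0, 0, 0.03], "angular": [0, 0, 0]}, {"travel": [0, 0, 0.03], "angular": [0, 0, 0]}, {"travel": [0, 0, 0.02], "angular": [0, 0, 0]}])

```text
time: 7.72
ee_pos: [528.6, 188.2, 72.3]
ee_rot: [-2.495, -1.908, 0.004]
contact_force: [-1.0, -0.6, -2.6]
opening: 23.0
```

```bash
python3 -c "
from m import *; togo(529.8,188.4,49.5,-15.4)
d=cap('top'); cv2.imwrite('pics/t1.png',cv2.resize(d['pixels'][140:270,110:270,::-1],None,fx=4,fy=4))"
```

```text
t 7.72 pos [528.6 188.2  72.3] tilt [-2.5e-03 -7.0e-04 -1.0e+00] toolx 74.8 F [-1.01 -0.64 -2.62] open 23.0
travel [0.0011 0.0022 0.0456] turn share z 0.0011
```

View pics/t1.png

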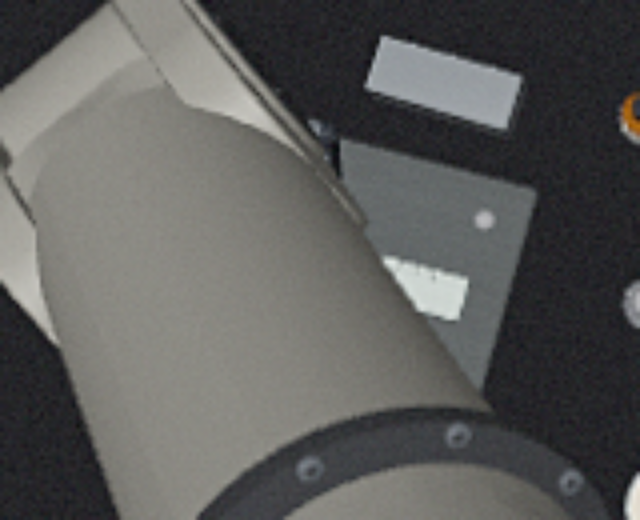

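The bar is aligned over the plate, visible at (430,287) in the crop. I'm lowering it in small steps and watching the force.

Call:
jog_arm(targets=[{"travel": [0.0011, 0.0022, 0.008], "angular": [0, 0, 0]}, {"travel": [0, 0, 0.008], "angular": [0, 0, 0]}, {"travel": [0, 0, 0.008], "angular": [0, 0, 0]}, {"travel": [0, 0, 0.006], "angular": [0, 0, 0]}, {"travel": [0, 0, 0.004], "angular": [0, 0, 0]}, {"travel": [0, 0, 0.002], "angular": [0, 0, 0]}, {"travel": [0, 0, 0.002], "angular": [0, 0, 0]}, {"travel": [0, 0, 0], "angular": [0, 0, 0]}, {"travel": [0, 0, 0], "angular": [0, 0, 0]}, {"travel": [0, 0, 0], "angular": [0, 0, 0]}])

```text
time: 8.6
ee_pos: [531.1, 188.8, 56.1]
ee_rot: [2.499, 1.904, 0.0]
contact_force: [-0.3, -0.8, -2.5]
opening: 22.9
```

Call:
jog_arm(targets=[{"travel": [0, 0, 0.0005], "angular": [0, 0, 0]}, {"travel": [0, 0, 0.0005], "angular": [0, 0, 0]}, {"travel": [0, 0, 0.0005], "angular": [0, 0, 0]}, {"travel": [0, 0, 0.0005], "angular": [0, 0, 0]}, {"travel": [0, 0, 0], "angular": [0, 0, 0]}, {"travel": [0, 0, 0], "angular": [0, 0, 0]}, {"travel": [0, 0, 0], "angular": [0, 0, 0]}, {"travel": [0, 0, 0], "angular": [0, 0, 0]}, {"travel": [0, 0, 0], "angular": [0, 0, 0]}, {"travel": [0, 0, 0], "angular": [0, 0, 0]}])

```text
time: 9.43
ee_pos: [531.0, 188.8, 55.0]
ee_rot: [-2.499, -1.904, -0.0]
contact_force: [0.3, 0.2, -1.6]
opening: 22.7
```

Call:
jog_arm(targets=[{"travel": [0, 0, 0.0005], "angular": [0, 0, 0]}, {"travel": [0, 0, 0.0005], "angular": [0, 0, 0]}, {"travel": [0, 0, 0], "angular": [0, 0, 0]}, {"travel": [0, 0, 0], "angular": [0, 0, 0]}, {"travel": [0, 0, 0], "angular": [0, 0, 0]}, {"travel": [0, 0, 0], "angular": [0, 0, 0]}, {"travel": [0, 0, 0], "angular": [0, 0, 0]}, {"travel": [0, 0, 0], "angular": [0, 0, 0]}, {"travel": [0, 0, 0], "angular": [0, 0, 0]}, {"travel": [0, 0, 0], "angular": [0, 0, 0]}])

```text
time: 10.27
ee_pos: [531.0, 188.8, 54.4]
ee_rot: [-2.499, -1.904, -0.0]
contact_force: [0.6, 0.0, -1.9]
opening: 22.6
```

```bash
python3 -c "
from m import *; togo(529.8,188.4,49.5,-15.4)"
```

```text
t 10.27 pos [531.  188.8  54.4] tilt [-0.  0. -1.] toolx 74.6 F [ 0.61  0.05 -1.87] open 22.6
travel [-0.0013 -0.0021  0.0099] turn share z 0.0
```

Call:
jog_arm(targets=[{"travel": [0, 0, 0.0005], "angular": [0, 0, 0]}, {"travel": [0, 0, 0.0005], "angular": [0, 0, 0]}, {"travel": [0, 0, 0.0005], "angular": [0, 0, 0]}, {"travel": [0, 0, 0.0005], "angular": [0, 0, 0]}, {"travel": [0, 0, 0.0005], "angular": [0, 0, 0]}, {"travel": [0, 0, 0.0005], "angular": [0, 0, 0]}, {"travel": [0, 0, 0], "angular": [0, 0, 0]}, {"travel": [0, 0, 0], "angular": [0, 0, 0]}, {"travel": [0, 0, 0], "angular": [0, 0, 0]}, {"travel": [0, 0, 0], "angular": [0, 0, 0]}])

```text
time: 11.1
ee_pos: [531.0, 188.8, 53.0]
ee_rot: [-2.499, -1.904, -0.0]
contact_force: [0.2, -0.1, -2.6]
opening: 22.7
```

Call:
jog_arm(targets=[{"travel": [0, 0, 0.0005], "angular": [0, 0, 0]}, {"travel": [0, 0, 0.0005], "angular": [0, 0, 0]}, {"travel": [0, 0, 0], "angular": [0, 0, 0]}, {"travel": [0, 0, 0], "angular": [0, 0, 0]}, {"travel": [0, 0, 0], "angular": [0, 0, 0]}, {"travel": [0, 0, 0], "angular": [0, 0, 0]}, {"travel": [0, 0, 0], "angular": [0, 0, 0]}, {"travel": [0, 0, 0], "angular": [0, 0, 0]}, {"travel": [0, 0, 0], "angular": [0, 0, 0]}, {"travel": [0, 0, 0], "angular": [0, 0, 0]}])

```text
time: 11.93
ee_pos: [531.0, 188.8, 52.5]
ee_rot: [-2.499, -1.904, -0.0]
contact_force: [-0.3, 0.2, -2.0]
opening: 22.5
```

Call:
jog_arm(targets=[{"travel": [0, 0, 0.0005], "angular": [0, 0, 0]}, {"travel": [0, 0, 0.0005], "angular": [0, 0, 0]}, {"travel": [0, 0, 0.0005], "angular": [0, 0, 0]}, {"travel": [0, 0, 0], "angular": [0, 0, 0]}, {"travel": [0, 0, 0], "angular": [0, 0, 0]}, {"travel": [0, 0, 0], "angular": [0, 0, 0]}, {"travel": [0, 0, 0], "angular": [0, 0, 0]}, {"travel": [0, 0, 0], "angular": [0, 0, 0]}, {"travel": [0, 0, 0], "angular": [0, 0, 0]}, {"travel": [0, 0, 0], "angular": [0, 0, 0]}])

```text
time: 12.77
ee_pos: [531.0, 188.8, 51.7]
ee_rot: [-2.499, -1.904, -0.0]
contact_force: [0.3, -0.0, -1.5]
opening: 22.8
```

Call:
jog_arm(targets=[{"travel": [0, 0, 0.0005], "angular": [0, 0, 0]}, {"travel": [0, 0, 0.0005], "angular": [0, 0, 0]}, {"travel": [0, 0, 0], "angular": [0, 0, 0]}, {"travel": [0, 0, 0], "angular": [0, 0, 0]}, {"travel": [0, 0, 0], "angular": [0, 0, 0]}, {"travel": [0, 0, 0], "angular": [0, 0, 0]}, {"travel": [0, 0, 0], "angular": [0, 0, 0]}, {"travel": [0, 0, 0], "angular": [0, 0, 0]}, {"travel": [0, 0, 0], "angular": [0, 0, 0]}, {"travel": [0, 0, 0], "angular": [0, 0, 0]}])

```text
time: 13.6
ee_pos: [531.0, 188.8, 51.2]
ee_rot: [-2.499, -1.904, -0.0]
contact_force: [-0.0, 1.1, -2.4]
opening: 22.9
```

Call:
jog_arm(targets=[{"travel": [0, 0, 0.0005], "angular": [0, 0, 0]}, {"travel": [0, 0, 0.0005], "angular": [0, 0, 0]}, {"travel": [0, 0, 0], "angular": [0, 0, 0]}, {"travel": [0, 0, 0], "angular": [0, 0, 0]}, {"travel": [0, 0, 0], "angular": [0, 0, 0]}, {"travel": [0, 0, 0], "angular": [0, 0, 0]}, {"travel": [0, 0, 0], "angular": [0, 0, 0]}, {"travel": [0, 0, 0], "angular": [0, 0, 0]}, {"travel": [0, 0, 0], "angular": [0, 0, 0]}, {"travel": [0, 0, 0], "angular": [0, 0, 0]}])

```text
time: 14.43
ee_pos: [531.0, 188.8, 50.9]
ee_rot: [2.499, 1.904, 0.0]
contact_force: [-2.1, -0.8, 6.2]
opening: 22.7
```

Call:
jog_arm(targets=[{"travel": [0, 0, 0.0005], "angular": [0, 0, 0]}, {"travel": [0, 0, 0.0005], "angular": [0, 0, 0]}, {"travel": [0, 0, 0], "angular": [0, 0, 0]}, {"travel": [0, 0, 0], "angular": [0, 0, 0]}, {"travel": [0, 0, 0], "angular": [0, 0, 0]}, {"travel": [0, 0, 0], "angular": [0, 0, 0]}, {"travel": [0, 0, 0], "angular": [0, 0, 0]}, {"travel": [0, 0, 0], "angular": [0, 0, 0]}, {"travel": [0, 0, 0], "angular": [0, 0, 0]}, {"travel": [0, 0, 0], "angular": [0, 0, 0]}])

```text
time: 15.27
ee_pos: [531.0, 188.8, 50.5]
ee_rot: [2.499, 1.904, 0.0]
contact_force: [-2.6, -1.6, 7.5]
opening: 22.2
```

Call:
jog_arm(targets=[{"travel": [0, 0, -0.001], "angular": [0, 0, 0]}, {"travel": [0, 0, 0], "angular": [0, 0, 0]}, {"travel": [0, 0, 0], "angular": [0, 0, 0]}, {"travel": [0, 0, 0], "angular": [0, 0, 0]}, {"travel": [0, 0, 0], "angular": [0, 0, 0]}, {"travel": [0, 0, 0], "angular": [0, 0, 0]}, {"travel": [0, 0, 0], "angular": [0, 0, 0]}, {"travel": [0, 0, 0], "angular": [0, 0, 0]}, {"travel": [0, 0, 0], "angular": [0, 0, 0]}, {"travel": [0, 0, 0], "angular": [0, 0, 0]}])

```text
time: 16.1
ee_pos: [531.0, 188.8, 50.7]
ee_rot: [-2.499, -1.904, -0.0]
contact_force: [0.5, 0.3, -1.1]
opening: 22.7
```

Call:
jog_arm(targets=[{"travel": [0, 0, 0], "angular": [0, 0, 0]}, {"travel": [0, 0, 0], "angular": [0, 0, 0]}, {"travel": [0, 0, 0], "angular": [0, 0, 0]}, {"travel": [0, 0, 0], "angular": [0, 0, 0]}, {"travel": [0, 0, 0], "angular": [0, 0, 0]}, {"travel": [0, 0, 0], "angular": [0, 0, 0]}, {"travel": [0, 0, 0], "angular": [0, 0, 0]}, {"travel": [0, 0, 0], "angular": [0, 0, 0]}, {"travel": [0, 0, 0], "angular": [0, 0, 0]}, {"travel": [0, 0, 0], "angular": [0, 0, 0]}], hand=0)

```text
time: 16.93
ee_pos: [531.0, 188.8, 50.7]
ee_rot: [-2.499, -1.904, 0.0]
contact_force: [-0.7, 0.4, 0.1]
opening: 85.7
```

Call:
jog_arm(targets=[{"travel": [0, 0, -0.01], "angular": [0, 0, 0]}, {"travel": [0, 0, -0.02], "angular": [0, 0, 0]}, {"travel": [0, 0, -0.03], "angular": [0, 0, 0]}, {"travel": [0, 0, -0.03], "angular": [0, 0, 0]}, {"travel": [0, 0, -0.01], "angular": [0, 0, 0]}, {"travel": [0.04, 0, 0], "angular": [0, 0, 0]}, {"travel": [0.04, 0, 0], "angular": [0, 0, 0]}, {"travel": [0.04, 0, 0], "angular": [0, 0, 0]}, {"travel": [0.036, 0, 0], "angular": [0, 0, 0]}, {"travel": [0, 0, 0], "angular": [0, 0, 0]}])

```text
time: 17.77
ee_pos: [551.9, 267.9, 101.3]
ee_rot: [-2.495, -1.907, -0.003]
contact_force: [-0.7, 0.7, 0.3]
opening: 85.2
```

```bash
python3 -c "
from m import *
c=np.array([529.8,188.4]); e=np.array([.2656,.9641])
togo(*(c+78*e),75,-15.4)
d=cap('scene'); cv2.imwrite('pics/s3.png',cv2.resize(d['pixels'][150:290,310:500,::-1],None,fx=4,fy=4))
for q in eyes.recognise('bar_mid','scene'): print(q)
"
```

```text
t 17.77 pos [551.9 267.9 101.3] tilt [ 8.0e-04  2.5e-03 -1.0e+00] toolx 74.8 F [-0.65  0.65  0.34] open 85.2
travel [-0.0092 -0.0004  0.0525] turn share z 0.001
{'bbox': [127.6, 240.9, 100.8, 46.5], 'score': 0.65}
{'bbox': [217.5, 150.9, 14.2, 47.3], 'score': 0.64}
```

View pics/s3.png

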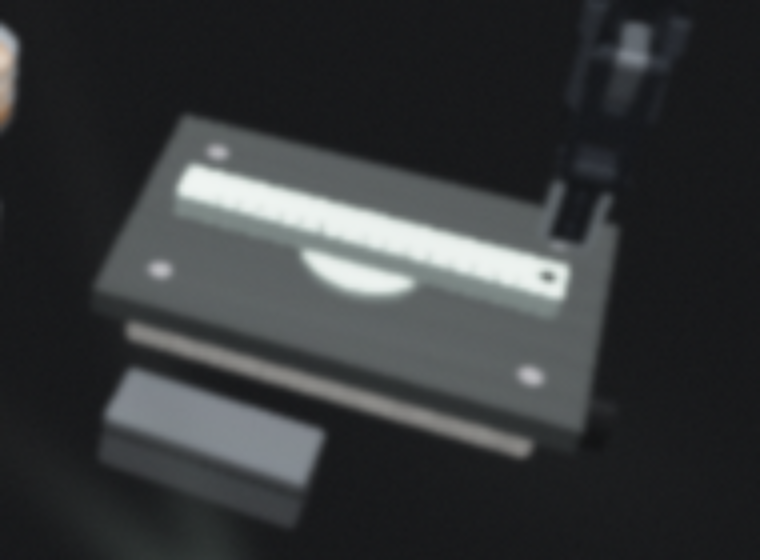

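The bar lies lengthwise across the insert and is free. Next I shut the fingers and press the left end.

Call:
jog_arm(targets=[{"travel": [-0.009, 0, 0], "angular": [0, 0, 0]}, {"travel": [0, 0, 0], "angular": [0, 0, 0]}, {"travel": [0, 0, 0], "angular": [0, 0, 0]}, {"travel": [0, 0, 0], "angular": [0, 0, 0]}, {"travel": [0, 0, 0], "angular": [0, 0, 0]}, {"travel": [0, 0, 0.02], "angular": [0, 0, 0]}, {"travel": [0, 0, 0.02], "angular": [0, 0, 0]}, {"travel": [0, 0, 0.02], "angular": [0, 0, 0]}, {"travel": [0, 0, 0.01], "angular": [0, 0, 0]}, {"travel": [0, 0, 0], "angular": [0, 0, 0]}], hand=1)

```text
time: 18.7
ee_pos: [549.5, 259.2, 63.7]
ee_rot: [-2.498, -1.904, 0.004]
contact_force: [1.0, -0.7, 1.2]
opening: -0.1
```

Call:
jog_arm(targets=[{"travel": [0, 0, 0.001], "angular": [0, 0, 0]}, {"travel": [0, 0, 0.001], "angular": [0, 0, 0]}, {"travel": [0, 0, 0.001], "angular": [0, 0, 0]}, {"travel": [0, 0, 0.001], "angular": [0, 0, 0]}, {"travel": [0, 0, 0.001], "angular": [0, 0, 0]}, {"travel": [0, 0, 0.001], "angular": [0, 0, 0]}, {"travel": [0, 0, 0], "angular": [0, 0, 0]}, {"travel": [0, 0, 0], "angular": [0, 0, 0]}, {"travel": [0, 0, 0], "angular": [0, 0, 0]}, {"travel": [0, 0, 0], "angular": [0, 0, 0]}])

```text
time: 19.53
ee_pos: [550.6, 259.6, 62.8]
ee_rot: [-2.499, -1.904, -0.0]
contact_force: [0.1, -0.2, -0.4]
opening: -0.0
```

```bash
python3 -c "
from m import *
togo(550.5,263.6,60,-15.4)"
```

```text
t 19.53 pos [550.6 259.6  62.8] tilt [ 1.e-04  1.e-04 -1.e+00] toolx 74.6 F [ 0.14 -0.22 -0.39] open -0.0
travel [ 0.0076 -0.0022  0.0055] turn share z 0.0
```

Call:
jog_arm(targets=[{"travel": [0.004, -0.002, 0.001], "angular": [0, 0, 0]}, {"travel": [0, 0, 0.001], "angular": [0, 0, 0]}, {"travel": [0, 0, 0.001], "angular": [0, 0, 0]}, {"travel": [0, 0, 0.001], "angular": [0, 0, 0]}, {"travel": [0, 0, 0.001], "angular": [0, 0, 0]}, {"travel": [0, 0, 0.001], "angular": [0, 0, 0]}, {"travel": [0, 0, 0.001], "angular": [0, 0, 0]}, {"travel": [0, 0, 0.001], "angular": [0, 0, 0]}, {"travel": [0, 0, 0], "angular": [0, 0, 0]}, {"travel": [0, 0, 0], "angular": [0, 0, 0]}])

```text
time: 20.37
ee_pos: [550.1, 261.9, 58.8]
ee_rot: [-2.499, -1.904, -0.0]
contact_force: [0.2, -0.6, 1.2]
opening: -0.2
```

Call:
jog_arm(targets=[{"travel": [0, 0, 0.001], "angular": [0, 0, 0]}, {"travel": [0, 0, 0.001], "angular": [0, 0, 0]}, {"travel": [0, 0, 0], "angular": [0, 0, 0]}, {"travel": [0, 0, 0], "angular": [0, 0, 0]}, {"travel": [0, 0, 0], "angular": [0, 0, 0]}, {"travel": [0, 0, 0], "angular": [0, 0, 0]}, {"travel": [0, 0, 0], "angular": [0, 0, 0]}, {"travel": [0, 0, 0], "angular": [0, 0, 0]}, {"travel": [0, 0, 0], "angular": [0, 0, 0]}, {"travel": [0, 0, 0], "angular": [0, 0, 0]}])

```text
time: 21.2
ee_pos: [550.1, 261.8, 57.7]
ee_rot: [-2.499, -1.904, -0.0]
contact_force: [0.1, 1.6, 1.8]
opening: 0.0
```

Call:
jog_arm(targets=[{"travel": [0, 0, 0.001], "angular": [0, 0, 0]}, {"travel": [0, 0, 0.001], "angular": [0, 0, 0]}, {"travel": [0, 0, 0.001], "angular": [0, 0, 0]}, {"travel": [0, 0, 0], "angular": [0, 0, 0]}, {"travel": [0, 0, 0], "angular": [0, 0, 0]}, {"travel": [0, 0, 0], "angular": [0, 0, 0]}, {"travel": [0, 0, 0], "angular": [0, 0, 0]}, {"travel": [0, 0, 0], "angular": [0, 0, 0]}, {"travel": [0, 0, 0], "angular": [0, 0, 0]}, {"travel": [0, 0, 0], "angular": [0, 0, 0]}])

```text
time: 22.03
ee_pos: [550.1, 261.9, 56.3]
ee_rot: [-2.499, -1.904, -0.0]
contact_force: [1.0, 1.7, 4.2]
opening: -0.2
```

Call:
jog_arm(targets=[{"travel": [0, 0, 0.001], "angular": [0, 0, 0]}, {"travel": [0, 0, 0], "angular": [0, 0, 0]}, {"travel": [0, 0, 0], "angular": [0, 0, 0]}, {"travel": [0, 0, 0], "angular": [0, 0, 0]}, {"travel": [0, 0, 0], "angular": [0, 0, 0]}, {"travel": [0, 0, 0], "angular": [0, 0, 0]}, {"travel": [0, 0, 0], "angular": [0, 0, 0]}, {"travel": [0, 0, 0], "angular": [0, 0, 0]}, {"travel": [0, 0, 0], "angular": [0, 0, 0]}, {"travel": [0, 0, 0], "angular": [0, 0, 0]}])

```text
time: 22.87
ee_pos: [550.2, 261.9, 56.1]
ee_rot: [2.499, 1.904, 0.001]
contact_force: [-1.2, 1.3, 11.6]
opening: -0.0
```

The left end rocked: it met the plate at z≈56.2. Now the right end.

Call:
jog_arm(targets=[{"travel": [0, 0, -0.01], "angular": [0, 0, 0]}, {"travel": [0, 0, -0.02], "angular": [0, 0, 0]}, {"travel": [0, 0, -0.015], "angular": [0, 0, 0]}, {"travel": [-0.06, 0, 0], "angular": [0, 0, 0]}, {"travel": [-0.07, 0, 0], "angular": [0, 0, 0]}, {"travel": [-0.07, 0, 0], "angular": [0, 0, 0]}, {"travel": [-0.07, 0, 0], "angular": [0, 0, 0]}, {"travel": [-0.0345, 0, 0], "angular": [0, 0, 0]}, {"travel": [0, 0, 0], "angular": [0, 0, 0]}, {"travel": [0, 0, 0], "angular": [0, 0, 0]}])

```text
time: 23.7
ee_pos: [509.9, 114.0, 79.0]
ee_rot: [2.5, 1.901, 0.001]
contact_force: [0.3, -0.1, 0.5]
opening: 0.0
```

```bash
python3 -c "
from m import *
togo(509.6,115.1,60,-15.4)
d=cap('scene'); cv2.imwrite('pics/s4.png',cv2.resize(d['pixels'][150:290,310:500,::-1],None,fx=4,fy=4))
p=d['pixels'].astype(int); g=p.min(2); m=sub(p,350,460,185,235)&(g>165)
n,l,s,c=cv2.connectedComponentsWithStats(m.astype(np.uint8)); print(s[1:],)
print(rect(d,m,60))"
```

```text
t 23.7 pos [509.9 114.   79. ] tilt [ 8.e-04 -3.e-04 -1.e+00] toolx 74.5 F [ 0.27 -0.07  0.47] open 0.0
travel [ 0.002  -0.0013  0.0379] turn share z -0.0006
[[354 191  98  34 880]
 [448 209   3   3   6]
 [386 213  27  11 162]
 [350 216   2   3   4]]
[534.  189.1 180.3  27.2 -15.2]
```

View pics/s4.png

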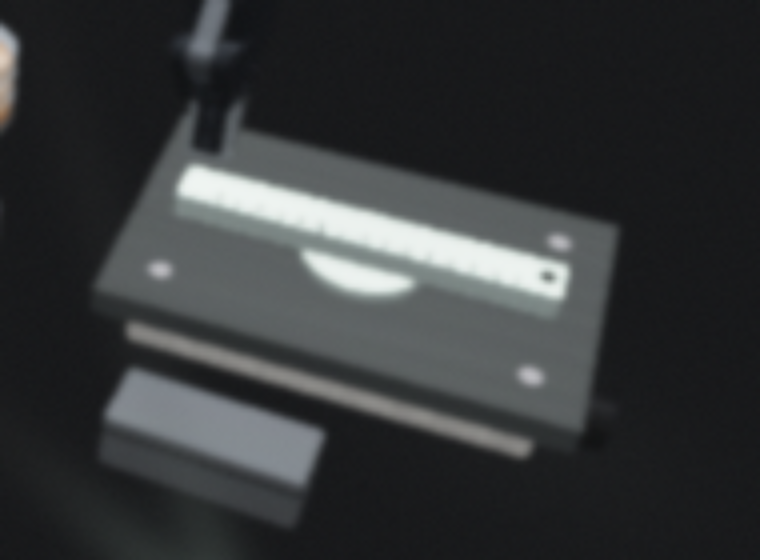

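The bar hasn't shifted: centre ≈ (534,189), yaw −15.2°. I'm pressing the right end.

Call:
jog_arm(targets=[{"travel": [0.002, -0.001, 0.005], "angular": [0, 0, 0]}, {"travel": [0, 0, 0.01], "angular": [0, 0, 0]}, {"travel": [0, 0, 0.01], "angular": [0, 0, 0]}, {"travel": [0, 0, 0.006], "angular": [0, 0, 0]}, {"travel": [0, 0, 0.003], "angular": [0, 0, 0]}, {"travel": [0, 0, 0.002], "angular": [0, 0, 0]}, {"travel": [0, 0, 0.002], "angular": [0, 0, 0]}, {"travel": [0, 0, 0.001], "angular": [0, 0, 0]}, {"travel": [0, 0, 0.001], "angular": [0, 0, 0]}, {"travel": [0, 0, 0], "angular": [0, 0, 0]}])

```text
time: 24.58
ee_pos: [509.5, 116.0, 58.3]
ee_rot: [2.499, 1.904, 0.0]
contact_force: [-0.2, -0.3, 1.6]
opening: 0.1
```

Call:
jog_arm(targets=[{"travel": [0, 0, 0.001], "angular": [0, 0, 0]}, {"travel": [0, 0, 0.001], "angular": [0, 0, 0]}, {"travel": [0, 0, 0], "angular": [0, 0, 0]}, {"travel": [0, 0, 0], "angular": [0, 0, 0]}, {"travel": [0, 0, 0], "angular": [0, 0, 0]}, {"travel": [0, 0, 0], "angular": [0, 0, 0]}, {"travel": [0, 0, 0], "angular": [0, 0, 0]}, {"travel": [0, 0, 0], "angular": [0, 0, 0]}, {"travel": [0, 0, 0], "angular": [0, 0, 0]}, {"travel": [0, 0, 0], "angular": [0, 0, 0]}])

```text
time: 25.42
ee_pos: [509.4, 116.1, 57.2]
ee_rot: [-2.499, -1.904, -0.0]
contact_force: [-1.3, -1.3, 1.7]
opening: 0.1
```

Call:
jog_arm(targets=[{"travel": [0, 0, 0.001], "angular": [0, 0, 0]}, {"travel": [0, 0, 0.001], "angular": [0, 0, 0]}, {"travel": [0, 0, 0], "angular": [0, 0, 0]}, {"travel": [0, 0, 0], "angular": [0, 0, 0]}, {"travel": [0, 0, 0], "angular": [0, 0, 0]}, {"travel": [0, 0, 0], "angular": [0, 0, 0]}, {"travel": [0, 0, 0], "angular": [0, 0, 0]}, {"travel": [0, 0, 0], "angular": [0, 0, 0]}, {"travel": [0, 0, 0], "angular": [0, 0, 0]}, {"travel": [0, 0, 0], "angular": [0, 0, 0]}])

```text
time: 26.25
ee_pos: [509.4, 116.1, 56.2]
ee_rot: [-2.499, -1.904, -0.0]
contact_force: [-0.9, -1.1, 1.2]
opening: 0.0
```

Call:
jog_arm(targets=[{"travel": [0, 0, 0.0005], "angular": [0, 0, 0]}, {"travel": [0, 0, 0], "angular": [0, 0, 0]}, {"travel": [0, 0, 0], "angular": [0, 0, 0]}, {"travel": [0, 0, 0], "angular": [0, 0, 0]}, {"travel": [0, 0, 0], "angular": [0, 0, 0]}, {"travel": [0, 0, 0], "angular": [0, 0, 0]}, {"travel": [0, 0, 0], "angular": [0, 0, 0]}, {"travel": [0, 0, 0], "angular": [0, 0, 0]}, {"travel": [0, 0, 0], "angular": [0, 0, 0]}, {"travel": [0, 0, 0], "angular": [0, 0, 0]}])

```text
time: 27.08
ee_pos: [509.4, 116.1, 56.0]
ee_rot: [-2.499, -1.904, -0.0]
contact_force: [-1.0, -1.0, 3.1]
opening: -0.3
```

Call:
jog_arm(targets=[{"travel": [0, 0, 0.0006], "angular": [0, 0, 0]}, {"travel": [0, 0, 0], "angular": [0, 0, 0]}, {"travel": [0, 0, 0], "angular": [0, 0, 0]}, {"travel": [0, 0, 0], "angular": [0, 0, 0]}, {"travel": [0, 0, 0], "angular": [0, 0, 0]}, {"travel": [0, 0, 0], "angular": [0, 0, 0]}, {"travel": [0, 0, 0], "angular": [0, 0, 0]}, {"travel": [0, 0, 0], "angular": [0, 0, 0]}, {"travel": [0, 0, 0], "angular": [0, 0, 0]}, {"travel": [0, 0, 0], "angular": [0, 0, 0]}])

```text
time: 27.92
ee_pos: [509.5, 116.1, 55.8]
ee_rot: [2.499, 1.904, 0.0]
contact_force: [-1.3, -2.0, 6.6]
opening: -0.1
```

Call:
jog_arm(targets=[{"travel": [0, 0, -0.008], "angular": [0, 0, 0]}, {"travel": [0, 0, -0.012], "angular": [0, 0, 0]}, {"travel": [0, 0, -0.01], "angular": [0, 0, 0]}, {"travel": [0.04, 0, 0], "angular": [0, 0, 0]}, {"travel": [0.06, 0, 0], "angular": [0, 0, 0]}, {"travel": [0.05, 0, 0], "angular": [0, 0, 0]}, {"travel": [0, 0, 0.006], "angular": [0, 0, 0]}, {"travel": [0, 0, 0.006], "angular": [0, 0, 0]}, {"travel": [0, 0, 0], "angular": [0, 0, 0]}, {"travel": [0, 0, 0], "angular": [0, 0, 0]}])

```text
time: 28.75
ee_pos: [529.1, 187.4, 64.5]
ee_rot: [2.5, 1.903, -0.001]
contact_force: [-0.5, -0.1, 0.3]
opening: -0.3
```

```bash
python3 -c "
from m import *
togo(530.5,188.5,61,-15.4)"
```

```text
t 28.75 pos [529.1 187.4  64.5] tilt [-6.e-04 -6.e-04 -1.e+00] toolx 74.6 F [-0.52 -0.11  0.32] open -0.3
travel [0.0029 0.0021 0.0071] turn share z -0.0002
```

Call:
jog_arm(targets=[{"travel": [0.0029, 0.0021, 0.002], "angular": [0, 0, 0]}, {"travel": [0, 0, 0.002], "angular": [0, 0, 0]}, {"travel": [0, 0, 0.002], "angular": [0, 0, 0]}, {"travel": [0, 0, 0.001], "angular": [0, 0, 0]}, {"travel": [0, 0, 0.001], "angular": [0, 0, 0]}, {"travel": [0, 0, 0.001], "angular": [0, 0, 0]}, {"travel": [0, 0, 0.001], "angular": [0, 0, 0]}, {"travel": [0, 0, 0.0005], "angular": [0, 0, 0]}, {"travel": [0, 0, 0], "angular": [0, 0, 0]}, {"travel": [0, 0, 0], "angular": [0, 0, 0]}])

```text
time: 29.58
ee_pos: [530.8, 189.6, 59.4]
ee_rot: [-2.499, -1.904, -0.0]
contact_force: [-0.1, 0.4, -0.3]
opening: -0.3
```

Call:
jog_arm(targets=[{"travel": [0, 0, 0.0005], "angular": [0, 0, 0]}, {"travel": [0, 0, 0.0005], "angular": [0, 0, 0]}, {"travel": [0, 0, 0.0005], "angular": [0, 0, 0]}, {"travel": [0, 0, 0.0005], "angular": [0, 0, 0]}, {"travel": [0, 0, 0], "angular": [0, 0, 0]}, {"travel": [0, 0, 0], "angular": [0, 0, 0]}, {"travel": [0, 0, 0], "angular": [0, 0, 0]}, {"travel": [0, 0, 0], "angular": [0, 0, 0]}, {"travel": [0, 0, 0], "angular": [0, 0, 0]}, {"travel": [0, 0, 0], "angular": [0, 0, 0]}])

```text
time: 30.42
ee_pos: [530.8, 189.6, 58.8]
ee_rot: [2.499, 1.904, 0.0]
contact_force: [-1.8, -1.2, 6.5]
opening: -0.0
```

Call:
jog_arm(targets=[{"travel": [0, 0, 0.0005], "angular": [0, 0, 0]}, {"travel": [0, 0, 0.0005], "angular": [0, 0, 0]}, {"travel": [0, 0, 0.0005], "angular": [0, 0, 0]}, {"travel": [0, 0, 0.0005], "angular": [0, 0, 0]}, {"travel": [0, 0, 0.0005], "angular": [0, 0, 0]}, {"travel": [0, 0, 0.0005], "angular": [0, 0, 0]}, {"travel": [0, 0, 0], "angular": [0, 0, 0]}, {"travel": [0, 0, 0], "angular": [0, 0, 0]}, {"travel": [0, 0, 0], "angular": [0, 0, 0]}, {"travel": [0, 0, 0], "angular": [0, 0, 0]}])

```text
time: 31.25
ee_pos: [530.8, 189.6, 57.3]
ee_rot: [2.499, 1.904, 0.0]
contact_force: [-2.1, -0.7, 9.5]
opening: -0.1
```

Call:
jog_arm(targets=[{"travel": [0, 0, 0.0005], "angular": [0, 0, 0]}, {"travel": [0, 0, 0.0005], "angular": [0, 0, 0]}, {"travel": [0, 0, 0.0005], "angular": [0, 0, 0]}, {"travel": [0, 0, 0.0005], "angular": [0, 0, 0]}, {"travel": [0, 0, 0], "angular": [0, 0, 0]}, {"travel": [0, 0, 0], "angular": [0, 0, 0]}, {"travel": [0, 0, 0], "angular": [0, 0, 0]}, {"travel": [0, 0, 0], "angular": [0, 0, 0]}, {"travel": [0, 0, 0], "angular": [0, 0, 0]}, {"travel": [0, 0, 0], "angular": [0, 0, 0]}])

```text
time: 32.08
ee_pos: [530.8, 189.6, 56.3]
ee_rot: [2.499, 1.904, 0.0]
contact_force: [-2.3, -1.7, 8.6]
opening: 0.1
```

Sliding at about 9 N, as expected. Expected flush height is z≈54.7–55.

Call:
jog_arm(targets=[{"travel": [0, 0, 0.0005], "angular": [0, 0, 0]}, {"travel": [0, 0, 0.0005], "angular": [0, 0, 0]}, {"travel": [0, 0, 0.0005], "angular": [0, 0, 0]}, {"travel": [0, 0, 0], "angular": [0, 0, 0]}, {"travel": [0, 0, 0], "angular": [0, 0, 0]}, {"travel": [0, 0, 0], "angular": [0, 0, 0]}, {"travel": [0, 0, 0], "angular": [0, 0, 0]}, {"travel": [0, 0, 0], "angular": [0, 0, 0]}, {"travel": [0, 0, 0], "angular": [0, 0, 0]}, {"travel": [0, 0, 0], "angular": [0, 0, 0]}])

```text
time: 32.92
ee_pos: [530.8, 189.6, 55.6]
ee_rot: [2.499, 1.904, 0.0]
contact_force: [-2.7, -1.4, 8.7]
opening: 0.1
```

Call:
jog_arm(targets=[{"travel": [0, 0, 0.0005], "angular": [0, 0, 0]}, {"travel": [0, 0, 0.0005], "angular": [0, 0, 0]}, {"travel": [0, 0, 0], "angular": [0, 0, 0]}, {"travel": [0, 0, 0], "angular": [0, 0, 0]}, {"travel": [0, 0, 0], "angular": [0, 0, 0]}, {"travel": [0, 0, 0], "angular": [0, 0, 0]}, {"travel": [0, 0, 0], "angular": [0, 0, 0]}, {"travel": [0, 0, 0], "angular": [0, 0, 0]}, {"travel": [0, 0, 0], "angular": [0, 0, 0]}, {"travel": [0, 0, 0], "angular": [0, 0, 0]}])

```text
time: 33.75
ee_pos: [530.8, 189.6, 55.1]
ee_rot: [2.499, 1.904, 0.0]
contact_force: [-2.3, -1.0, 7.6]
opening: 0.1
```

Call:
jog_arm(targets=[{"travel": [0, 0, 0.0005], "angular": [0, 0, 0]}, {"travel": [0, 0, 0.0005], "angular": [0, 0, 0]}, {"travel": [0, 0, 0], "angular": [0, 0, 0]}, {"travel": [0, 0, 0], "angular": [0, 0, 0]}, {"travel": [0, 0, 0], "angular": [0, 0, 0]}, {"travel": [0, 0, 0], "angular": [0, 0, 0]}, {"travel": [0, 0, 0], "angular": [0, 0, 0]}, {"travel": [0, 0, 0], "angular": [0, 0, 0]}, {"travel": [0, 0, 0], "angular": [0, 0, 0]}, {"travel": [0, 0, 0], "angular": [0, 0, 0]}])

```text
time: 34.58
ee_pos: [530.9, 189.6, 54.7]
ee_rot: [2.499, 1.904, 0.0]
contact_force: [-3.8, -1.0, 10.0]
opening: 0.3
```

Call:
jog_arm(targets=[{"travel": [0, 0, 0.0005], "angular": [0, 0, 0]}, {"travel": [0, 0, 0], "angular": [0, 0, 0]}, {"travel": [0, 0, 0], "angular": [0, 0, 0]}, {"travel": [0, 0, 0], "angular": [0, 0, 0]}, {"travel": [0, 0, 0], "angular": [0, 0, 0]}, {"travel": [0, 0, 0], "angular": [0, 0, 0]}, {"travel": [0, 0, 0], "angular": [0, 0, 0]}, {"travel": [0, 0, 0], "angular": [0, 0, 0]}, {"travel": [0, 0, 0], "angular": [0, 0, 0]}, {"travel": [0, 0, 0], "angular": [0, 0, 0]}])

```text
time: 35.42
ee_pos: [530.8, 189.6, 54.6]
ee_rot: [2.499, 1.904, 0.0]
contact_force: [-3.5, -2.1, 14.8]
opening: 0.3
```

Force rises steeply at z≈54.6. One small confirming step, then lift and go to the left end.

Call:
jog_arm(targets=[{"travel": [0, 0, 0.0004], "angular": [0, 0, 0]}, {"travel": [0, 0, 0], "angular": [0, 0, 0]}, {"travel": [0, 0, 0], "angular": [0, 0, 0]}, {"travel": [0, 0, 0], "angular": [0, 0, 0]}, {"travel": [0, 0, 0], "angular": [0, 0, 0]}, {"travel": [0, 0, 0], "angular": [0, 0, 0]}, {"travel": [0, 0, 0], "angular": [0, 0, 0]}, {"travel": [0, 0, 0], "angular": [0, 0, 0]}, {"travel": [0, 0, 0], "angular": [0, 0, 0]}, {"travel": [0, 0, 0], "angular": [0, 0, 0]}])

```text
time: 36.25
ee_pos: [530.9, 189.6, 54.6]
ee_rot: [2.498, 1.904, 0.001]
contact_force: [-6.4, -2.9, 18.5]
opening: 0.4
```

Call:
jog_arm(targets=[{"travel": [0, 0, -0.008], "angular": [0, 0, 0]}, {"travel": [0, 0, -0.012], "angular": [0, 0, 0]}, {"travel": [0.04, 0, 0], "angular": [0, 0, 0]}, {"travel": [0.06, 0, 0], "angular": [0, 0, 0]}, {"travel": [0.046, 0, 0], "angular": [0, 0, 0]}, {"travel": [0, 0, 0.006], "angular": [0, 0, 0]}, {"travel": [0, 0, 0.004], "angular": [0, 0, 0]}, {"travel": [0, 0, 0], "angular": [0, 0, 0]}, {"travel": [0, 0, 0], "angular": [0, 0, 0]}, {"travel": [0, 0, 0], "angular": [0, 0, 0]}])

```text
time: 37.08
ee_pos: [550.2, 259.0, 58.8]
ee_rot: [2.5, 1.902, -0.0]
contact_force: [0.0, -0.0, -0.1]
opening: -0.2
```

```bash
python3 -c "
from m import *
togo(550.3,262.8,55,-15.4)"
```

```text
t 37.08 pos [550.2 259.   58.8] tilt [-0.e+00 -4.e-04 -1.e+00] toolx 74.5 F [ 0.05 -0.03 -0.05] open -0.2
travel [ 0.0074 -0.0018  0.0076] turn share z -0.0003
```

Call:
jog_arm(targets=[{"travel": [0.004, -0.001, 0.002], "angular": [0, 0, 0]}, {"travel": [0, 0, 0.002], "angular": [0, 0, 0]}, {"travel": [0, 0, 0.001], "angular": [0, 0, 0]}, {"travel": [0, 0, 0.001], "angular": [0, 0, 0]}, {"travel": [0, 0, 0.001], "angular": [0, 0, 0]}, {"travel": [0, 0, 0.0004], "angular": [0, 0, 0]}, {"travel": [0, 0, 0], "angular": [0, 0, 0]}, {"travel": [0, 0, 0], "angular": [0, 0, 0]}, {"travel": [0, 0, 0], "angular": [0, 0, 0]}, {"travel": [0, 0, 0], "angular": [0, 0, 0]}])

```text
time: 37.92
ee_pos: [550.2, 262.0, 55.0]
ee_rot: [-2.499, -1.904, -0.0]
contact_force: [-0.7, -0.4, 0.4]
opening: 0.1
```

Call:
jog_arm(targets=[{"travel": [0, 0, 0.0005], "angular": [0, 0, 0]}, {"travel": [0, 0, 0], "angular": [0, 0, 0]}, {"travel": [0, 0, 0], "angular": [0, 0, 0]}, {"travel": [0, 0, 0], "angular": [0, 0, 0]}, {"travel": [0, 0, 0], "angular": [0, 0, 0]}, {"travel": [0, 0, 0], "angular": [0, 0, 0]}, {"travel": [0, 0, 0], "angular": [0, 0, 0]}, {"travel": [0, 0, 0], "angular": [0, 0, 0]}, {"travel": [0, 0, 0], "angular": [0, 0, 0]}, {"travel": [0, 0, 0], "angular": [0, 0, 0]}])

```text
time: 38.75
ee_pos: [550.2, 262.0, 54.8]
ee_rot: [-2.499, -1.904, -0.0]
contact_force: [-0.1, -0.1, 0.4]
opening: -0.1
```

Call:
jog_arm(targets=[{"travel": [0, 0, 0.0006], "angular": [0, 0, 0]}, {"travel": [0, 0, 0], "angular": [0, 0, 0]}, {"travel": [0, 0, 0], "angular": [0, 0, 0]}, {"travel": [0, 0, 0], "angular": [0, 0, 0]}, {"travel": [0, 0, 0], "angular": [0, 0, 0]}, {"travel": [0, 0, 0], "angular": [0, 0, 0]}, {"travel": [0, 0, 0], "angular": [0, 0, 0]}, {"travel": [0, 0, 0], "angular": [0, 0, 0]}, {"travel": [0, 0, 0], "angular": [0, 0, 0]}, {"travel": [0, 0, 0], "angular": [0, 0, 0]}])

```text
time: 39.58
ee_pos: [550.2, 262.0, 54.7]
ee_rot: [2.499, 1.904, 0.0]
contact_force: [-1.7, -1.9, 5.2]
opening: -0.3
```

Call:
jog_arm(targets=[{"travel": [0, 0, 0.0003], "angular": [0, 0, 0]}, {"travel": [0, 0, 0], "angular": [0, 0, 0]}, {"travel": [0, 0, 0], "angular": [0, 0, 0]}, {"travel": [0, 0, 0], "angular": [0, 0, 0]}, {"travel": [0, 0, 0], "angular": [0, 0, 0]}, {"travel": [0, 0, 0], "angular": [0, 0, 0]}, {"travel": [0, 0, 0], "angular": [0, 0, 0]}, {"travel": [0, 0, 0], "angular": [0, 0, 0]}, {"travel": [0, 0, 0], "angular": [0, 0, 0]}, {"travel": [0, 0, 0], "angular": [0, 0, 0]}])

```text
time: 40.42
ee_pos: [550.2, 262.0, 54.7]
ee_rot: [2.499, 1.904, 0.0]
contact_force: [-2.3, -1.4, 7.5]
opening: -0.0
```

Call:
jog_arm(targets=[{"travel": [0, 0, 0], "angular": [0, 0, 0]}, {"travel": [0, 0, 0], "angular": [0, 0, 0]}, {"travel": [0, 0, 0], "angular": [0, 0, 0]}, {"travel": [0, 0, 0], "angular": [0, 0, 0]}, {"travel": [0, 0, 0], "angular": [0, 0, 0]}, {"travel": [0, 0, 0], "angular": [0, 0, 0]}, {"travel": [0, 0, 0], "angular": [0, 0, 0]}, {"travel": [0, 0, 0], "angular": [0, 0, 0]}, {"travel": [0, 0, 0], "angular": [0, 0, 0]}, {"travel": [0, 0, 0], "angular": [0, 0, 0]}])

```text
time: 41.25
ee_pos: [550.2, 262.0, 54.7]
ee_rot: [2.499, 1.904, 0.0]
contact_force: [-2.1, -1.8, 8.0]
opening: -0.1
```

Held at 7.5–8 N for over a second with no rocking. Now the right end.

Call:
jog_arm(targets=[{"travel": [0, 0, -0.006], "angular": [0, 0, 0]}, {"travel": [0, 0, -0.01], "angular": [0, 0, 0]}, {"travel": [-0.04, 0, 0], "angular": [0, 0, 0]}, {"travel": [-0.07, 0, 0], "angular": [0, 0, 0]}, {"travel": [-0.075, 0, 0], "angular": [0, 0, 0]}, {"travel": [-0.07, 0, 0], "angular": [0, 0, 0]}, {"travel": [-0.045, 0, 0], "angular": [0, 0, 0]}, {"travel": [0, 0, 0.004], "angular": [0, 0, 0]}, {"travel": [0, 0, 0], "angular": [0, 0, 0]}, {"travel": [0, 0, 0], "angular": [0, 0, 0]}])

```text
time: 42.08
ee_pos: [510.8, 117.9, 60.7]
ee_rot: [-2.499, -1.904, -0.001]
contact_force: [-0.5, -0.2, 0.8]
opening: -0.1
```

```bash
python3 -c "
from m import *
togo(509.6,115.1,54.9,-15.4)"
```

```text
t 42.08 pos [510.8 117.9  60.7] tilt [ 7.e-04  6.e-04 -1.e+00] toolx 74.6 F [-0.53 -0.22  0.77] open -0.1
travel [-0.0061 -0.0008  0.0116] turn share z 0.0
```

Call:
jog_arm(targets=[{"travel": [-0.004, 0, 0.003], "angular": [0, 0, 0]}, {"travel": [0, 0, 0.003], "angular": [0, 0, 0]}, {"travel": [0, 0, 0.002], "angular": [0, 0, 0]}, {"travel": [0, 0, 0.001], "angular": [0, 0, 0]}, {"travel": [0, 0, 0.001], "angular": [0, 0, 0]}, {"travel": [0, 0, 0.0008], "angular": [0, 0, 0]}, {"travel": [0, 0, 0], "angular": [0, 0, 0]}, {"travel": [0, 0, 0], "angular": [0, 0, 0]}, {"travel": [0, 0, 0], "angular": [0, 0, 0]}, {"travel": [0, 0, 0], "angular": [0, 0, 0]}])

```text
time: 42.92
ee_pos: [509.8, 115.5, 54.9]
ee_rot: [-2.499, -1.904, -0.0]
contact_force: [-0.7, -0.5, -0.7]
opening: -0.1
```

Call:
jog_arm(targets=[{"travel": [0, 0, 0.0005], "angular": [0, 0, 0]}, {"travel": [0, 0, 0], "angular": [0, 0, 0]}, {"travel": [0, 0, 0], "angular": [0, 0, 0]}, {"travel": [0, 0, 0], "angular": [0, 0, 0]}, {"travel": [0, 0, 0], "angular": [0, 0, 0]}, {"travel": [0, 0, 0], "angular": [0, 0, 0]}, {"travel": [0, 0, 0], "angular": [0, 0, 0]}, {"travel": [0, 0, 0], "angular": [0, 0, 0]}, {"travel": [0, 0, 0], "angular": [0, 0, 0]}, {"travel": [0, 0, 0], "angular": [0, 0, 0]}])

```text
time: 43.75
ee_pos: [509.9, 115.4, 54.7]
ee_rot: [2.499, 1.904, 0.0]
contact_force: [0.3, 0.7, 1.2]
opening: 0.1
```

Call:
jog_arm(targets=[{"travel": [0, 0, 0.0006], "angular": [0, 0, 0]}, {"travel": [0, 0, 0], "angular": [0, 0, 0]}, {"travel": [0, 0, 0], "angular": [0, 0, 0]}, {"travel": [0, 0, 0], "angular": [0, 0, 0]}, {"travel": [0, 0, 0], "angular": [0, 0, 0]}, {"travel": [0, 0, 0], "angular": [0, 0, 0]}, {"travel": [0, 0, 0], "angular": [0, 0, 0]}, {"travel": [0, 0, 0], "angular": [0, 0, 0]}, {"travel": [0, 0, 0], "angular": [0, 0, 0]}, {"travel": [0, 0, 0], "angular": [0, 0, 0]}])

```text
time: 44.58
ee_pos: [509.9, 115.5, 54.6]
ee_rot: [2.499, 1.904, 0.0]
contact_force: [-0.6, -0.9, 7.3]
opening: 0.1
```

Call:
jog_arm(targets=[{"travel": [0, 0, 0.0001], "angular": [0, 0, 0]}, {"travel": [0, 0, 0], "angular": [0, 0, 0]}, {"travel": [0, 0, 0], "angular": [0, 0, 0]}, {"travel": [0, 0, 0], "angular": [0, 0, 0]}, {"travel": [0, 0, 0], "angular": [0, 0, 0]}, {"travel": [0, 0, 0], "angular": [0, 0, 0]}, {"travel": [0, 0, 0], "angular": [0, 0, 0]}, {"travel": [0, 0, 0], "angular": [0, 0, 0]}, {"travel": [0, 0, 0], "angular": [0, 0, 0]}, {"travel": [0, 0, 0], "angular": [0, 0, 0]}])

```text
time: 45.42
ee_pos: [509.9, 115.5, 54.6]
ee_rot: [2.499, 1.904, 0.0]
contact_force: [-1.5, -1.3, 7.7]
opening: -0.2
```

Call:
jog_arm(targets=[{"travel": [0, 0, -0.006], "angular": [0, 0, 0]}, {"travel": [0, 0, -0.02], "angular": [0, 0, 0]}, {"travel": [0, 0, -0.03], "angular": [0, 0, 0]}, {"travel": [0, 0, -0.04], "angular": [0, 0, 0]}, {"travel": [0, 0, -0.04], "angular": [0, 0, 0]}, {"travel": [0, 0, -0.03], "angular": [0, 0, 0]}, {"travel": [-0.04, 0, 0], "angular": [0, 0, 0]}, {"travel": [-0.06, 0, 0], "angular": [0, 0, 0]}, {"travel": [-0.06, 0, 0], "angular": [0, 0, 0]}, {"travel": [-0.04, 0, 0], "angular": [0, 0, 0]}])

```text
time: 46.25
ee_pos: [482.4, 16.8, 137.9]
ee_rot: [2.5, 1.902, -0.001]
contact_force: [0.2, -0.7, 0.8]
opening: 0.1
```

Call:
jog_arm(targets=[{"travel": [-0.06, 0, 0], "angular": [0, 0, 0]}, {"travel": [-0.06, 0, 0], "angular": [0, 0, 0]}, {"travel": [-0.06, 0, 0], "angular": [0, 0, 0]}, {"travel": [-0.06, 0, 0], "angular": [0, 0, 0]}, {"travel": [-0.06, 0, 0], "angular": [0, 0, 0]}, {"travel": [-0.04, 0, 0], "angular": [0, 0, 0]}, {"travel": [0, 0, 0], "angular": [0, 0, 0]}, {"travel": [0, 0, 0], "angular": [0, 0, 0]}, {"travel": [0, 0, 0], "angular": [0, 0, 0]}, {"travel": [0, 0, 0], "angular": [0, 0, 0]}])

```text
time: 47.08
ee_pos: [438.6, -143.8, 137.6]
ee_rot: [2.497, 1.906, 0.001]
contact_force: [0.0, -0.4, -0.5]
opening: 0.2
```

```bash
python3 -c "
from m import *
togo(509.6,115.1,54.9,-15.4)
d=cap('scene'); cv2.imwrite('pics/s5.png',cv2.resize(d['pixels'][150:290,310:500,::-1],None,fx=4,fy=4))
p=d['pixels'].astype(int); m=sub(p,350,460,185,240)&(p.min(2)>165); print('scene',rect(d,m,54.7))
d=cap('top'); p=d['pixels'].astype(int); m=sub(p,140,245,165,250)&(p.min(2)>165); print('top',rect(d,m,54.7))"
```

```text
t 47.08 pos [ 438.6 -143.8  137.6] tilt [ 4.e-04  3.e-04 -1.e+00] toolx 74.7 F [ 0.04 -0.37 -0.52] open 0.2
travel [5.369e-01 3.000e-04 1.656e-01] turn share z 0.0005
scene [533.1 189.5 179.8  27.1 -15.1]
top [529.5 188.5 178.5  56.8 -25.7]
```

View pics/s5.png

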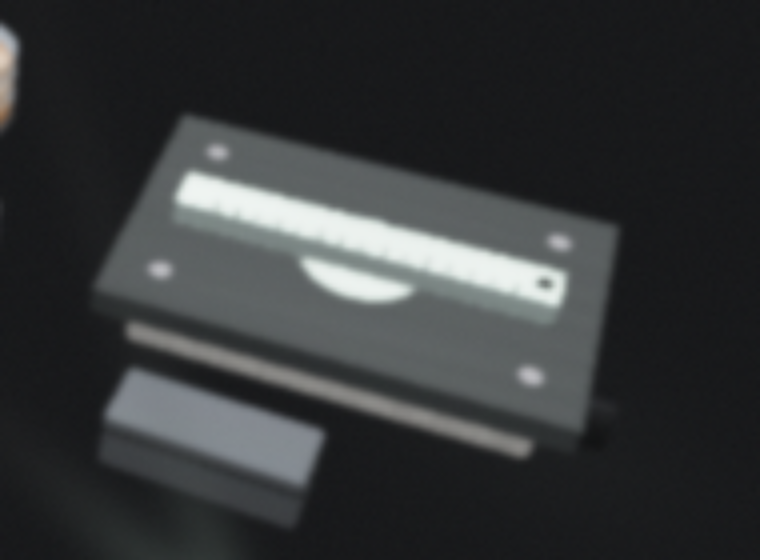

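The bar lies flat and centred across the insert, from (180,190) to (560,290) in the crop, and the slide box hasn't moved. Handing in.

```bash
python3 -c "
from h import *
print(bot.hand_in())"
```

```text
the job is handed in; nothing more can be done
None
```

I laid the aluminium straightedge across the proud insert, felt it rock at both ends, pressed the insert flush and showed that it no longer rocks. The job is handed in; no verdict is reported.

- **Rocking:** Each end went down about 4 mm before meeting the plate, left then right. The left press peaked at about 11.6 N and the right at about 6.6 N.
- **Pressing flush:** The insert slid at about 9 N. At z ≈ 54.6 mm the force rose steeply, and I stopped at 18.5 N.
- **Proof presses:** The left end was held at 7.5–8 N and the right at 7.3–7.7 N, each for about a second or more. Both stopped at the same height, 54.6–54.7 mm, so there was no rock.
- **Final picture:** The bar lies flat and centred across the insert, at (533, 189.5) mm and −15.1°, against a plate centre of (529.8, 188) mm and −15.4°. The slide box hasn't moved.
- **Disagreement and gap:** The last top-camera fit gave −25.7° because it merged the bar with the bright insert. I rejected that value, but its centre, (529.5, 188.5), agrees. I did not measure the other bystanders again, but felt no unexpected contact.

The last move ended at 47 s of the 72 s allowed.

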